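# Sort stray hardware into the packing line's pick trays

## Robot

A 6-joint arm with a two-finger parallel gripper is mounted at the origin on the work surface. World frame = base frame: x ahead of the robot, y to its left, z up, the work surface at z = 0. Lengths are in m, angles in rad, forces in N, time in s.
With the tool pointing down it reaches from about 0.25 to 0.725 m from the base axis. Payload 4 kg.
Tool frame: the origin (TCP) lies midway between the tips of the shut fingers; the grasp point (between the pads) lies 19 mm behind it; y points along the fingers, x is the direction in which the jaws open and shut, and the axes are right-handed (so a half turn about y gives the same grasp; the last joint's range is limited). The gripper opens to 85 mm and grips with 20 to 120 N. Pads are 22 mm wide; open, the fingers measure 114 mm over their backs; the gripper's body (76 mm by 85 mm) begins 54 mm behind the grasp point. The pads swing forward as they close: fully open they stand 13 mm farther back than shut.
Start: joints at [-1.116, 0.241, 0.005, 1.335, 0, 1.571], TCP at [0.22, -0.449, 0.231] pointing down, gripper open.
Joint ranges: [-2.72, 2.72], [-1.05, 1.87], [-1.09, 1.28], [-1.99, 2.15], [-1.42, 1.44], [-3.14, 3.14]. Speed limits (rad/s): [2.79, 2.79, 3.14, 3.14, 3.14, 3.14].

## Interface

Orientations are given as a unit quaternion [x, y, z, w].
In Python, from workcell import bot gives the robot as it stands. The module is installed in compiled form; this text tells all that it offers.
- The arm moves only by the shell command python3 -m inch 'ROWS'. ROWS is text: rows parted by semicolons, each of 7 numbers parted by spaces: the turn, a rotation vector about the tool's x, y, z in degrees, then the shift along the tool's x, y, z in mm, then the closure, from 0 (fully open) to 1 (shut). In form: ax ay az dx dy dz fingers; .... A call has 1 to 12 rows; each row shifts and turns the commanded pose from where the row before left it, along the tool's axes as they then stand; what a row does not reach is not made up. A row lasts 1/8 s, in which the tool goes at most 62.5 mm and 10.7 degrees, less where a joint would pass 70% of its speed; a pose out of reach is approached as far as the arm can. A call with a gripper value outside its range is refused whole. The fingers move at their own pace and stop on an object; the grip force is fixed at half the most. Time passes only in rows, so rows that do not move let the fingers close. It gives the time, the measured TCP pose, the force and the opening at its end, in the units of the state.
- bot.get_obs(): the state, without advancing time (a new reading comes with each control period).
- bot.camera(name): name is "scene" or "top"; returns a dict with "color" (400x640x3 uint8, blue, green, red), "fx", "fy", "cx", "cy" (pixels), "extrinsics" (4x4, takes a point from world to camera coordinates). Camera axes: x right, y up, looking along -z (the intrinsics and any distortion apply to the point x, -y, -z); pixel columns grow to the right and rows downward; lengths in m; the calibration is good to about 2 mm. A picture is of the moment at which its call begins. There is no depth.
- bot.job_done(): hands the job in, once; it reports no verdict.
Trained networks look in the newest picture that a camera, given by its name, has taken for a name from the list of things; names that differ only in an ending like _2 or _b are one class to them, and where a whole thing is asked for, a point or a joint stands for the part that bears it (a point fixed in the world has none). Each returns a list of dicts, best first, with "conf" (0 to 1); they miss things now and then, are a little off and sometimes report something else, mostly with a low value. They report only what shows in the picture. A call takes as long as a camera call. They do not tell look-alikes from the thing itself.
- bot.look_for(name, camera): "extent" ([left, top, right, bottom] in pixels, round what is visible of it).
- bot.cut_out(name, camera): "region" (400x640 bool, what is visible of it) and "extent" ([left, top, right, bottom] in pixels, round what is visible of it).
- bot.spot_point(name, camera): "point" ([column, row] in pixels: a listed point, or the origin of a listed thing).
The state is a dict: "clock": time; "joint_pos": joint angles; "joint_vel": joint speeds; "tau": joint torques, N m; "eef_pos": TCP position; "tool_rot": TCP orientation; "ft_force": force on the tool from outside, world axes, zero at the start; "ft_torque": the same for the moment, N m; "grip_width": finger opening in m.
Only numpy, scipy, OpenCV 4.12 (cv2) and the standard library are available. Lean on these libraries where they do the work, as an engineer would, in place of code of your own. Each camera call takes 0.05 s, during which the arm holds its last target.

## Task

Sort the five stray parts on the packing bench into the trays that show a black sample of their kind: the two roller wheels into the roller tray and the two star knobs into the knob tray, one to a bay, and the bracket into the bracket tray. Each part must rest on the floor of its bay, rollers lying flat, knobs standing on their collars and the bracket on its foot; leave the glue stick and the bolt standing where they are.

Things in the scene. Friction and masses are not known exactly. Their poses are not given: they have to be found in the camera images.
- roller_orange: Orange roller wheel, a plain disc with a white hub, 44 mm diameter, 30 mm high, lying flat on the bench with its axis upright. Origin: centre of its underside, z up along its axis. About 60 g; both faces are alike.
- roller_yellow: Yellow roller wheel, a plain disc with a white hub, 44 mm diameter, 30 mm high, lying flat on the bench with its axis upright. Origin: centre of its underside, z up along its axis. About 60 g; both faces are alike.
- knob_blue: Blue six-lobed star knob standing on its steel collar: collar 28 mm diameter and 13 mm high, above it the lobed head 44 mm across and 19 mm high, 32 mm high in all. Origin: centre of its underside, z up. About 60 g; the head can be gripped as a 44 mm disc at any yaw.
- knob_red: Red six-lobed star knob standing on its steel collar: collar 28 mm diameter and 13 mm high, above it the lobed head 44 mm across and 19 mm high, 32 mm high in all. Origin: centre of its underside, z up. About 60 g; the head can be gripped as a 44 mm disc at any yaw.
- bracket: Silver aluminium bearing bracket: foot 60 mm (x) by 40 mm (y) and 8 mm thick, on its middle an upright rib 34 mm long (x), 12 mm thick (y), its top 34 mm above the underside. Origin: centre of its underside, z up; grip the rib across y. About 140 g.
- tray_rollers: Fixed light-grey tray for the roller wheels, 172 mm in y. Two bays, centred at x = 0, y = +42 and -42 mm, 76 mm (x) by 80 mm (y) inside; floor 4 mm, tops of the 4 mm walls 14 mm above the bench. Origin: underside; x points to the back, z up. Behind the bays (x 42 to 98 mm) a ledge with a yellow card and a fixed black sample part at x = 72, y = 0 mm, up to 41 mm above the bench.
- tray_knobs: Fixed light-grey tray for the star knobs, 172 mm in y. Two bays, centred at x = 0, y = +42 and -42 mm, 76 mm (x) by 80 mm (y) inside; floor 4 mm, tops of the 4 mm walls 14 mm above the bench. Origin: underside; x points to the back, z up. Behind the bays (x 42 to 98 mm) a ledge with a blue card and a fixed black sample part at x = 72, y = 0 mm, up to 41 mm above the bench.
- tray_bracket: Fixed light-grey tray for the bracket, 88 mm in y. One bay, centred at x = y = 0, 76 mm (x) by 80 mm (y) inside; floor 4 mm, tops of the 4 mm walls 14 mm above the bench. Origin: underside; x points to the back, z up. Behind the bays (x 42 to 98 mm) a ledge with a red card and a fixed black sample part at x = 72, y = 0 mm, up to 41 mm above the bench.
- glue_stick: Bystander: loose white glue stick with a teal cap, 20 mm diameter, 48 mm high, standing upright among the parts. Origin: centre of its underside. A black and white marker pen (90 mm long) and a dark hex key also lie among the parts; these two are not listed and do not matter.
- bolt: Bystander: loose steel bolt standing on its round head (21 mm diameter, 8 mm high), 12 mm shank up to 44 mm. Origin: centre of the head's underside.
Not all that is in view belongs to the job. Of the things that look like the bracket, the middle-sized one is meant.

How it is judged:
At the end, for the whole second after the job is handed in: Rollers one per bay in the roller tray, knobs one per bay in the knob tray, bracket in its tray: each origin within 26 mm (tray x) and 28 mm (tray y) of a bay centre, on the bay floor (at most 5 mm above), upright within 0.15 rad (rollers either face up), released, at rest ((((x of roller_orange in the frame of tray_rollers between -0.026 and 0.026 m and y of roller_orange in the frame of tray_rollers between 0.014 and 0.07 m) and (x of roller_yellow in the frame of tray_rollers between -0.026 and 0.026 m and y of roller_yellow in the frame of tray_rollers between -0.07 and -0.014 m)) or ((x of roller_orange in the frame of tray_rollers between -0.026 and 0.026 m and y of roller_orange in the frame of tray_rollers between -0.07 and -0.014 m) and (x of roller_yellow in the frame of tray_rollers between -0.026 and 0.026 m and y of roller_yellow in the frame of tray_rollers between 0.014 and 0.07 m))) and (((x of knob_blue in the frame of tray_knobs between -0.026 and 0.026 m and y of knob_blue in the frame of tray_knobs between 0.014 and 0.07 m) and (x of knob_red in the frame of tray_knobs between -0.026 and 0.026 m and y of knob_red in the frame of tray_knobs between -0.07 and -0.014 m)) or ((x of knob_blue in the frame of tray_knobs between -0.026 and 0.026 m and y of knob_blue in the frame of tray_knobs between -0.07 and -0.014 m) and (x of knob_red in the frame of tray_knobs between -0.026 and 0.026 m and y of knob_red in the frame of tray_knobs between 0.014 and 0.07 m))) and x of bracket in the frame of tray_bracket between -0.026 and 0.026 m and y of bracket in the frame of tray_bracket between -0.028 and 0.028 m and ((z of roller_orange in the frame of tray_rollers below 0.009 m and angle between roller_orange's own z axis and vertical below 0.15 rad) or (z of roller_orange in the frame of tray_rollers below 0.039 m and angle between roller_orange's own z axis and vertical above 2.99 rad)) and linear speed of each of roller_orange, roller_yellow, knob_blue, knob_red, bracket below 0.02 m/s and angular speed of each of roller_orange, roller_yellow, knob_blue, knob_red, bracket below 0.2 rad/s and ((z of roller_yellow in the frame of tray_rollers below 0.009 m and angle between roller_yellow's own z axis and vertical below 0.15 rad) or (z of roller_yellow in the frame of tray_rollers below 0.039 m and angle between roller_yellow's own z axis and vertical above 2.99 rad)) and z of each of knob_blue, knob_red in the frame of tray_knobs below 0.009 m and angle between each of knob_blue, knob_red, bracket's own z axis and vertical below 0.15 rad and z of bracket in the frame of tray_bracket below 0.009 m); the robot touches nothing.
It fails at once if the glue stick is shifted by more than 20 mm or tipped over (distance of glue_stick from where it was at the start of the episode above 0.02 m or angle between glue_stick's own z axis and vertical above 0.5 rad).
It fails at once if the bolt is shifted by more than 20 mm or tipped over (distance of bolt from where it was at the start of the episode above 0.02 m or angle between bolt's own z axis and vertical above 0.5 rad).
It also fails if it takes over 109 s, if anything falls off the work surface, if the arm or the gripper's body presses on something with over 40 N, if the wrist force passes 120 N, or if a joint passes its speed limit or range.

## Working session

There is one attempt and no reset: what is moved stays moved. The work goes in short steps, Python scripts to look and compute and a shell command to move; the robot and the scene stay as the last step left them, time stands still between calls to the robot, and variables do not carry over. Pictures are saved under pics/ and viewed, and the job is handed in when it is done.

```bash
mkdir -p pics; python3 - <<'E'
from workcell import bot
import cv2
o=bot.get_obs();print(o)
for n in("scene","top"):
    c=bot.camera(n);cv2.imwrite(f"pics/{n}0.png",c["color"]);print(n,c["fx"],c["fy"],c["cx"],c["cy"],c["extrinsics"],[k for k in c])
E
```

```text
{'clock': 0.0, 'joint_pos': array([-1.11601300e+00,  2.41377766e-01,  3.73063600e-03,  1.33521390e+00,
        3.72592421e-06,  1.57075287e+00]), 'joint_vel': array([-0.00121285, -0.00056897, -0.00132235, -0.00225667, -0.00021025,
        0.00050494]), 'tau': array([ 6.37049525e-04, -3.72321296e+01,  2.52403897e+01,  1.70887378e-02,
        7.58080455e-05,  2.55813973e-06]), 'eef_pos': array([ 0.2193561 , -0.44860755,  0.230433  ]), 'tool_rot': array([-0.59946757,  0.37501563, -0.37377853,  0.60024288]), 'ft_force': array([ 0.08663508, -0.82713887,  0.30804074]), 'ft_torque': array([-0.02499385,  0.03033205, -0.02461628]), 'grip_width': 0.08553778157721516}
scene 383.6962006058779 383.6962006058779 323.0985211418969 193.43436808781206 [[-0.30682313  0.95175464 -0.00476189  0.16822547]
 [-0.60410507 -0.19087808  0.77370706  0.25740124]
 [ 0.73547034  0.24026791  0.63352562 -1.16033493]
 [ 0.          0.          0.          1.        ]] ['color', 'fx', 'fy', 'cx', 'cy', 'extrinsics']
top 416.6436008914875 416.6436008914875 320.16711431967485 200.79914703237486 [[ 0.00546435 -0.99998224  0.00237773 -0.00391988]
 [ 0.99863464  0.00558048  0.05193955 -0.47872073]
 [-0.05195189  0.00209066  0.9986474  -1.06735238]
 [ 0.          0.          0.          1.        ]] ['color', 'fx', 'fy', 'cx', 'cy', 'extrinsics']
```

View pics/scene0.png

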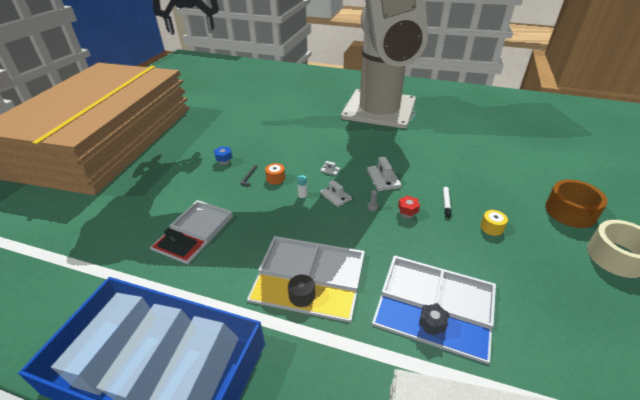

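View pics/top0.png

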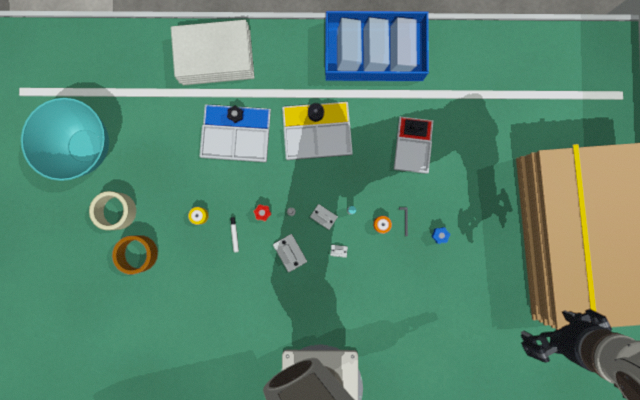

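The scene view shows the same layout as the top view. In the top view there are three trays: blue card (235,133), yellow card (317,131) and red card (413,145). The parts are yellow (198,216), red (262,212), orange (383,224) and blue (441,235). Of the three bracket-like things, the middle-sized one is near (323,216). The bolt is at (291,212) and the glue stick at (352,211).

```bash
cat > h.py <<'E'
from workcell import bot
import cv2, numpy as np
def back(c,uv,z):
    E=np.array(c["extrinsics"]);R=E[:3,:3];t=E[:3,3]
    d=np.array([(uv[0]-c["cx"])/c["fx"],-(uv[1]-c["cy"])/c["fy"],-1.])
    o=-R.T@t;d=R.T@d
    return o+d*(z-o[2])/d[2]
def proj(c,p):
    E=np.array(c["extrinsics"]);q=E[:3,:3]@np.asarray(p)+E[:3,3]
    return np.array([c["cx"]+c["fx"]*q[0]/-q[2],c["cy"]-c["fy"]*q[1]/-q[2]])
E
python3 - <<'E'
from h import *
np.set_printoptions(precision=4,suppress=True)
H=dict(roller_orange=.03,roller_yellow=.03,knob_blue=.032,knob_red=.032,bracket=.008,tray_rollers=.014,tray_knobs=.014,tray_bracket=.014,glue_stick=.048,bolt=.044)
for cam in("top","scene"):
    c=bot.camera(cam)
    for n,h in H.items():
        for d in bot.cut_out(n,cam)[:3]:
            r=d["region"].astype(np.uint8);v,u=np.nonzero(r)
            if d["conf"]<.3: continue
            m=(u.mean(),v.mean())
            ct=max(cv2.findContours(r,0,2)[0],key=len)[:,0,:]
            W=np.array([back(c,p,h)[:2]*1000 for p in ct],np.float32)
            print(cam,n,"cut %.2f"%d["conf"],d["extent"],"mean@h",back(c,m,h)[:2]*1000,"rect",cv2.minAreaRect(W))
        for d in bot.spot_point(n,cam)[:3]:
            if d["conf"]>.3:print("   pt %.2f"%d["conf"],d["point"],back(c,d["point"],0)[:2]*1000)
E
```

```text
top roller_orange cut 0.68 [372.0, 217.2, 389.8, 232.3] mean@h [ 419.9089 -159.2784] rect ((419.6393127441406, -158.80320739746094), (42.97603225708008, 43.3061637878418), 45.08339309692383)
   pt 0.49 [380.4, 227.1] [ 411.423  -159.1165]
top roller_yellow cut 0.53 [187.6, 206.6, 210.2, 225.3] mean@h [439.6295 308.6051] rect ((439.9403381347656, 309.2526550292969), (43.4581298828125, 42.814231872558594), 45.69908142089844)
   pt 0.67 [196.9, 215.2] [439.8723 320.8361]
   pt 0.52 [262.2, 214.0] [443.9503 150.1733]
   pt 0.46 [436.7, 234.5] [ 392.9286 -306.1993]
top knob_red cut 0.56 [257.3, 206.8, 269.5, 219.8] mean@h [447.2398 146.4231] rect ((447.1484375, 146.35301208496094), (42.646202087402344, 39.27299499511719), 71.90373992919922)
top knob_red cut 0.55 [312.0, 204.6, 335.3, 226.0] mean@h [438.8944 -10.3131] rect ((438.7566223144531, -10.483173370361328), (58.43767547607422, 36.60367965698242), 56.60551452636719)
top bracket cut 0.92 [311.1, 204.8, 336.2, 228.1] mean@h [438.9083 -10.9582] rect ((438.6485290527344, -10.77822494506836), (60.326683044433594, 40.4123649597168), 57.82
[... 4676 characters left out ...]
2695312, 150.22213745117188), 84.55593872070312)
scene tray_bracket cut 0.53 [370.7, 191.5, 379.0, 212.4] mean@h [448.4228  77.9143] rect ((443.6255187988281, 75.64895629882812), (62.81930923461914, 18.53483772277832), 11.667434692382812)
scene glue_stick cut 0.45 [299.9, 178.0, 309.6, 196.4] mean@h [483.0062 -66.1483] rect ((482.0733947753906, -66.9648208618164), (74.28960418701172, 19.430044174194336), 22.479082107543945)
   pt 0.66 [302.4, 197.0] [462.7047 -75.0895]
scene bolt cut 0.59 [371.5, 193.1, 380.5, 213.2] mean@h [485.2758  83.4281] rect ((479.1816711425781, 80.70416259765625), (59.23457717895508, 17.50067901611328), 12.69624137878418)
   pt 0.73 [374.3, 208.7] [453.1762  82.517 ]
```

```bash
python3 - <<'E'
from h import *
i=cv2.imread("pics/top0.png")[180:280,170:470];cv2.imwrite("pics/z0.png",cv2.resize(i,(780,260),interpolation=2))
i=cv2.imread("pics/scene0.png")[130:260,200:530];cv2.imwrite("pics/z1.png",cv2.resize(i,None,fx=2.4,fy=2.4,interpolation=2))
E
```

```text
(no output)
```

View pics/z0.png

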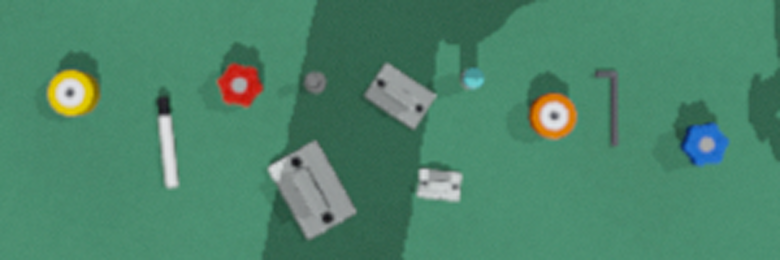

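View pics/z1.png

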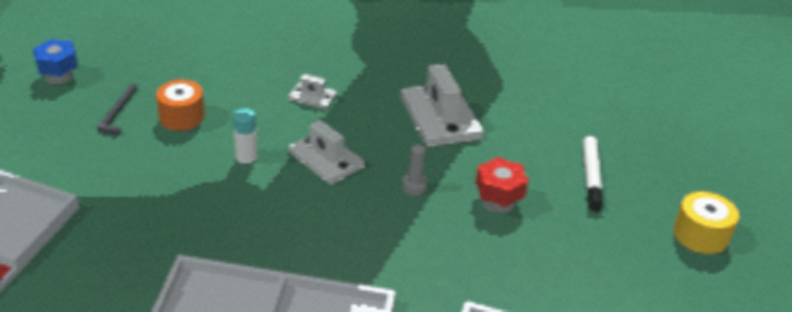

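The three look-alikes measure 79x54, 60x40 and 40x28 mm, so the bracket meant is the one at (323,216) in the top view. Next I refine the disc centres from their hubs.

```bash
python3 - <<'E'
from h import *
from scipy.spatial.transform import Rotation as R
np.set_printoptions(precision=1,suppress=True)
o=bot.get_obs();print(R.from_quat(o["tool_rot"]).as_matrix())
G=dict(roller_orange=(383,224,.03),roller_yellow=(197,216,.03),knob_blue=(441,235,.032),knob_red=(262,212,.032))
for cam in("top","scene"):
    c=bot.camera(cam);im=c["color"];hsv=cv2.cvtColor(im,cv2.COLOR_BGR2HSV)
    hr=dict(roller_orange=(3,17),roller_yellow=(19,32),knob_blue=(105,125),knob_red=(0,180))
    ct=bot and c
    for n,(u,v,h) in G.items():
        if cam=="scene": u,v={"roller_orange":(275,169),"roller_yellow":(495,217),"knob_blue":(223,151),"knob_red":(409,203)}[n]
        u,v=int(u),int(v);r=7
        H=hsv[v-r:v+r+1,u-r:u+r+1];g=(H[...,1]<90)&(H[...,2]>110)&((H[...,0]<40)|(H[...,0]>95)|(H[...,1]<40))
        vv,uu=np.nonzero(g);p=(uu.mean()+u-r,vv.mean()+v-r)
        print(cam,n,len(uu),p,back(c,p,h)[:2]*1000)
    if cam=="top":
        big=cv2.resize(im[90:180,190:450],None,fx=3,fy=3,interpolation=2)
        for o,yaw,ys in(((.637,.007),4.3,(42,-42)),((.630,.225),-3.5,(42,-42)),((.602,-.244),-6.3,(0,))):
            a=np.radians(yaw);M=np.array([[np.cos(a),-np.sin(a)],[np.sin(a),np.cos(a)]])
            for y in ys:
                P=[proj(c,[*(np.array(o)+M@np.array([sx*38,y+sy*40])/1000),.014]) for sx,sy in((1,1),(1,-1),(-1,-1),(-1,1))]
                cv2.polylines(big,[((np.array(P)-[190,90]+.5)*3).astype(np.int32)],True,(0,0,255),1)
        cv2.imwrite("pics/tr.png",big)
E
```

```text
[[ 0.4 -0.   0.9]
 [-0.9  0.   0.4]
 [-0.  -1.  -0. ]]
top roller_orange 93 (np.float64(382.9032258064516), np.float64(223.98924731182797)) [ 419.7 -161.1]
top roller_yellow 88 (np.float64(196.5), np.float64(215.38636363636363)) [438.9 313. ]
top knob_blue 24 (np.float64(441.5), np.float64(235.08333333333334)) [ 392.4 -309.4]
top knob_red 30 (np.float64(261.6666666666667), np.float64(212.86666666666667)) [446.2 147.2]
scene roller_orange 68 (np.float64(274.27941176470586), np.float64(167.80882352941177)) [ 418.2 -158.3]
scene roller_yellow 103 (np.float64(495.6019417475728), np.float64(216.58252427184465)) [438.9 315.7]
scene knob_blue 13 (np.float64(222.0), np.float64(150.15384615384616)) [ 391.1 -306.9]
scene knob_red 29 (np.float64(409.0), np.float64(200.89655172413794)) [444.8 149.6]
```

View pics/tr.png

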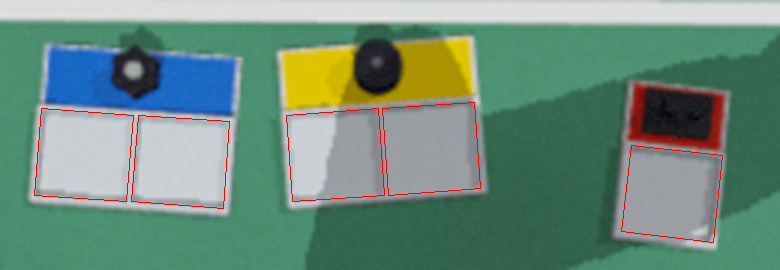

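The bay outlines overlay the trays well, so the tray poses hold. I'll write the move-calculating helper now.

```bash
cat > g.py <<'E'
import sys
from h import *
from scipy.spatial.transform import Rotation as R
def tray(o,yaw,y):
    a=np.radians(yaw);return np.array(o)+np.array([-np.sin(a),np.cos(a)])*y
T=dict(orange=(419,-160),yellow=(439,314.4),blue=(392,-308),red=(445.5,148.5),bracket=(438.6,-10.8),
 RL=tray((637,7),4.3,42),RR=tray((637,7),4.3,-42),KL=tray((630,225),-3.5,42),KR=tray((630,225),-3.5,-42),B=(602,-244))
o=bot.get_obs();M=R.from_quat(o["tool_rot"]).as_matrix();p=o["eef_pos"]*1000
jy=np.degrees(np.arctan2(M[1,0],M[0,0]))
print("t %.2f"%o["clock"],"p",p.round(1),"jaw %.1f"%jy,"tilt",M[2].round(3),"j",np.degrees(o["joint_pos"]).round(0),"F",o["ft_force"].round(1),"w %.1f"%(o["grip_width"]*1e3))
def go(x,y,z,yaw=None):
    d=np.array([x,y,z])-p
    print("  shift now-axes",(M.T@d).round(1))
    if yaw is not None:
        e=(yaw-jy+90)%180-90
        Q=M@R.from_rotvec([0,np.radians(-e),0]).as_matrix()
        print("  world turn %.1f -> ay total %.1f; alt ay %.1f"%(e,-e,-e+(180 if e>0 else -180)),"shift after-turn",(Q.T@d).round(1))
a=sys.argv[1:]
if a: go(*T[a[0]],float(a[1]),float(a[2]) if len(a)>2 else None)
E
python3 g.py blue 60
```

```text
t 2.30 p [ 219.6 -449.2  231.3] jaw -63.9 tilt [ 0. -1.  0.] j [-64.  14.   0.  77.   0.  90.] F [-0.9 -0.5  0.3] w 85.4
  shift now-axes [-51.1 171.3 216.9]
```

```bash
python3 -m inch '0 0 0 -5 10 20 0; 0 0 0 -8 20 36 0; 0 0 0 -8 25 36 0; 0 0 0 -8 25 36 0; 0 0 0 -8 25 36 0; 0 0 0 -8 25 33 0; 0 0 0 -6 20 20 0; 0 0 0 0 10 0 0; 0 0 0 0 0 0 0'; python3 g.py blue 9
```

```text
clock: 3.42
eef_pos: [0.3914, -0.308, 0.0708]
tool_rot: [0.6, -0.375, 0.374, -0.6]
ft_force: [-0.7, 0.0, -0.4]
grip_width: 0.0855
t 3.42 p [ 391.4 -308.    70.8] jaw -63.9 tilt [-0.001 -1.    -0.001] j [-38.  21. -15.  54.  -0. 116.] F [-0.7  0.  -0.4] w 85.5
  shift now-axes [ 0.4 61.8  0.6]
```

```bash
python3 -m inch '0 0 0 0 20 0 0; 0 0 0 0 25 0 0; 0 0 0 0 17 0 0; 0 0 0 0 0 0 0.5; 0 0 0 0 0 0 1; 0 0 0 0 0 0 1; 0 0 0 0 0 0 1; 0 0 0 0 0 0 1'; python3 g.py blue 9
```

```text
clock: 4.42
eef_pos: [0.3931, -0.3092, 0.011]
tool_rot: [0.6, -0.373, 0.376, -0.599]
ft_force: [-1.2, -0.5, 6.2]
grip_width: 0.0421
t 4.42 p [ 393.1 -309.2   11. ] jaw -64.0 tilt [ 0.003 -1.     0.001] j [-38.  26. -19.  45.  -0. 116.] F [-1.2 -0.5  6.2] w 42.1
  shift now-axes [-1.5  2.  -0.5]
```

```bash
python3 - <<'E'
from h import *
c=bot.camera("scene");cv2.imwrite("pics/a1.png",cv2.resize(c["color"][80:220,130:330],None,fx=4,fy=4,interpolation=2))
E
```

```text
(no output)
```

View pics/a1.png

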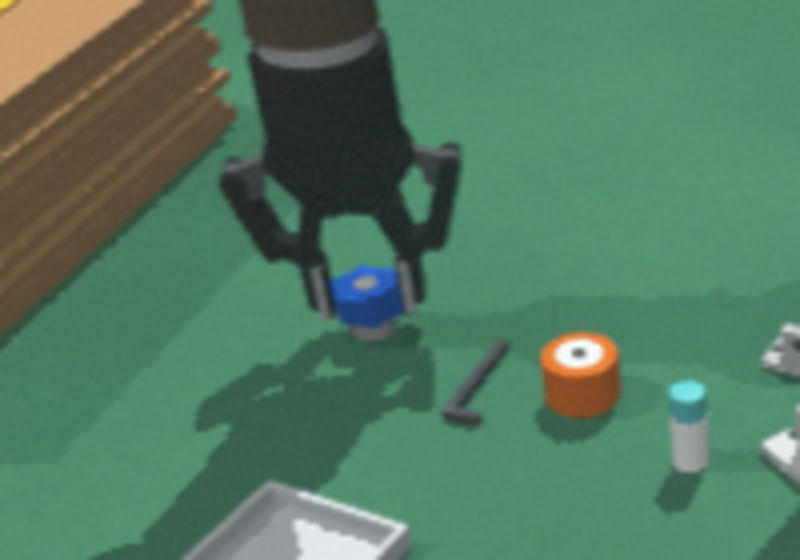

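The close-up shows the blue head held between the pads at (370,295), with the collar just clear of the fingertips. Next I lift it.

```bash
python3 -m inch '0 0 0 0 -12 0 1; 0 0 0 0 -30 0 1; 0 0 0 0 -35 0 1; 0 0 0 0 -30 0 1'; python3 g.py KR 110 86.5
```

```text
clock: 4.97
eef_pos: [0.3923, -0.308, 0.1183]
tool_rot: [-0.6, 0.374, -0.375, 0.6]
ft_force: [0.4, 0.0, -1.1]
grip_width: 0.0418
t 4.97 p [ 392.3 -308.   118.3] jaw -63.9 tilt [ 0.001 -1.     0.001] j [-38.  18. -11.  60.   0. 116.] F [ 0.4  0.  -1.1] w 41.8
  shift now-axes [-337.8    8.2  427. ]
  world turn -29.6 -> ay total 29.6; alt ay -150.4 shift after-turn [-504.5    8.2  204.7]
```

```bash
python3 -m inch '0 0 0 -12 0 15 1; 0 0 0 -24 0 30 1; 0 0 0 -32 0 40 1; 0 0 0 -32 0 40 1; 0 0 0 -32 0 40 1; 0 0 0 -32 0 40 1; 0 0 0 -32 0 40 1; 0 0 0 -32 0 40 1; 0 0 0 -32 0 40 1; 0 0 0 -32 0 40 1; 0 0 0 -28 0 36 1; 0 0 0 -18 0 26 1' ; python3 -m inch '0 -10 0 0 0 0 1;0 -10 0 0 0 0 1;0 -10 0 0 0 0 1;0 -10 0 0 0 0 1;0 -10 0 0 0 0 1;0 -10 0 0 0 0 1;0 -10 0 0 0 0 1;0 -10 0 0 0 0 1;0 -10 0 0 0 0 1;0 -10 0 0 0 0 1;0 -10 0 0 0 0 1;0 -10 0 0 0 0 1'; python3 g.py KR 50 86.5
```

```text
clock: 6.48
eef_pos: [0.6276, 0.1855, 0.1168]
tool_rot: [-0.6, 0.374, -0.374, 0.6]
ft_force: [-0.7, -0.2, -0.3]
grip_width: 0.042
clock: 7.98
eef_pos: [0.627, 0.1832, 0.1169]
tool_rot: [-0.623, -0.334, 0.334, 0.623]
ft_force: [-0.7, 0.1, -0.4]
grip_width: 0.0424
t 7.97 p [627.  183.2 116.9] jaw 56.4 tilt [-0. -1.  0.] j [16. 35. 15. 70.  0. 50.] F [-0.7  0.1 -0.4] w 42.4
  shift now-axes [ 0.1 66.9 -0.4]
  world turn 30.1 -> ay total -30.1; alt ay 149.9 shift after-turn [-0.1 66.9 -0.4]
```

```bash
python3 -m inch '0 -10 0 0 0 0 1;0 -10 0 0 0 0 1;0 -10 0 0 0 0 1; 0 0 0 0 20 0 1; 0 0 0 0 35 0 1; 0 0 0 0 25 0 1; 0 0 0 0 10 0 1; 0 0 0 0 6 0 1; 0 0 0 0 3 0 1; 0 0 0 0 0 0 1; 0 0 0 0 0 0 1'; python3 g.py KR 16 86.5
```

```text
clock: 9.35
eef_pos: [0.6278, 0.1833, 0.0182]
tool_rot: [0.517, 0.483, -0.482, -0.517]
ft_force: [-0.7, -0.1, -0.4]
grip_width: 0.0419
t 9.35 p [627.8 183.3  18.2] jaw 86.1 tilt [ 0.    -1.    -0.001] j [16. 40.  8. 59.  0. 20.] F [-0.7 -0.1 -0.4] w 41.9
  shift now-axes [-0.3  2.2  0.4]
  world turn 0.4 -> ay total -0.4; alt ay 179.6 shift after-turn [-0.3  2.2  0.4]
```

```bash
python3 -m inch '0 0 0 0 2 0 1; 0 0 0 0 1 0 1; 0 0 0 0 0 0 0.3; 0 0 0 0 0 0 0.3; 0 0 0 0 0 0 0.3; 0 0 0 0 -15 0 0.3; 0 0 0 0 -30 0 0.3; 0 0 0 0 -40 0 0.3; 0 0 0 0 -15 0 0'; python3 g.py red 100 10
```

```text
clock: 10.48
eef_pos: [0.6293, 0.1837, 0.1185]
tool_rot: [0.518, 0.485, -0.48, -0.516]
ft_force: [0.2, 0.4, 0.3]
grip_width: 0.0759
t 10.47 p [629.3 183.7 118.5] jaw 86.1 tilt [ 0.002 -1.    -0.006] j [16. 35. 15. 70.  0. 20.] F [0.2 0.4 0.3] w 75.9
  shift now-axes [-47.8  17.3 181.1]
  world turn -76.1 -> ay total 76.1; alt ay -103.9 shift after-turn [-187.3   17.3   -2.8]
```

```bash
python3 - <<'E'
from h import *
c=bot.camera("scene");cv2.imwrite("pics/a2.png",cv2.resize(c["color"][180:370,350:550],None,fx=3,fy=3,interpolation=2))
E
```

```text
(no output)
```

View pics/a2.png

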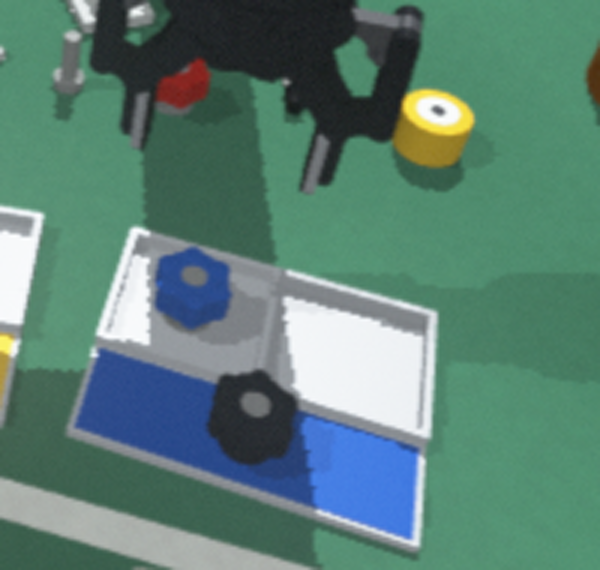

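The picture shows the blue knob standing in its bay at (193,288), clear of the walls. Next is red, with the jaws at 46 degrees, which stays clear of the bolt.

```bash
python3 -m inch '0 0 0 -12 0 45 0; 0 0 0 -12 0 45 0; 0 0 0 -12 0 45 0; 0 0 0 -12 0 45 0; 0 10 0 0 0 0 0; 0 10 0 0 0 0 0; 0 10 0 0 0 0 0; 0 10 0 0 0 0 0; 0 0 0 0 0 0 0'; python3 g.py red 9
```

```text
clock: 11.65
eef_pos: [0.4438, 0.1474, 0.1136]
tool_rot: [-0.65, -0.277, 0.278, 0.651]
ft_force: [-0.4, 0.2, 0.5]
grip_width: 0.085
t 11.65 p [443.8 147.4 113.6] jaw 46.2 tilt [-0.001 -1.     0.001] j [ 18.  15. -16.  59.   0.  62.] F [-0.4  0.2  0.5] w 85.0
  shift now-axes [  2.1 104.6  -0.6]
```

```bash
python3 -m inch '0 0 0 2 25 0 0; 0 0 0 0 40 0 0; 0 0 0 0 28 0 0; 0 0 0 0 12 0 0; 0 0 0 0 0 0 0.5; 0 0 0 0 0 0 1; 0 0 0 0 0 0 1; 0 0 0 0 0 0 1; 0 0 0 0 0 0 1'; python3 g.py red 9;  python3 -m inch '0 0 0 0 -12 0 1; 0 0 0 0 -30 0 1; 0 0 0 0 -35 0 1; 0 0 0 0 -25 0 1'; python3 g.py KL 115 86.5
```

```text
clock: 12.78
eef_pos: [0.4472, 0.1496, 0.0108]
tool_rot: [0.651, 0.278, -0.276, -0.651]
ft_force: [0.0, -0.5, 6.7]
grip_width: 0.0419
t 12.78 p [447.2 149.6  10.8] jaw 46.1 tilt [ 0.003 -1.    -0.002] j [ 18.  23. -23.  43.  -0.  62.] F [ 0.  -0.5  6.7] w 41.9
  shift now-axes [-1.9  1.8  0.5]
clock: 13.28
eef_pos: [0.4463, 0.1493, 0.1136]
tool_rot: [0.651, 0.277, -0.276, -0.651]
ft_force: [-0.1, 0.4, -0.2]
grip_width: 0.0417
t 13.28 p [446.3 149.3 113.6] jaw 46.1 tilt [ 0.002 -1.    -0.001] j [ 18.  15. -16.  58.   0.  62.] F [-0.1  0.4 -0.2] w 41.7
  shift now-axes [214.   -1.  -52.5]
  world turn 40.4 -> ay total -40.4; alt ay 139.6 shift after-turn [ 128.8   -1.  -178.8]
```

```bash
python3 -m inch '0 0 0 20 0 -5 1; 0 0 0 39 0 -9 1; 0 0 0 39 0 -10 1; 0 0 0 39 0 -10 1; 0 0 0 39 0 -9 1; 0 0 0 38 0 -9 1; 0 -10 0 0 0 0 1;0 -10 0 0 0 0 1;0 -10 0 0 0 0 1;0 -10 0 0 0 0 1;0 0 0 0 0 0 1'; python3 g.py KL 16 86.5
```

```text
clock: 14.65
eef_pos: [0.6316, 0.2671, 0.1118]
tool_rot: [-0.517, -0.482, 0.482, 0.517]
ft_force: [-0.0, 0.3, -0.7]
grip_width: 0.042
t 14.65 p [631.6 267.1 111.8] jaw 85.9 tilt [-0. -1.  0.] j [23. 39. 22. 73.  0. 27.] F [-0.   0.3 -0.7] w 42.0
  shift now-axes [-0.1 95.8 -1. ]
  world turn 0.6 -> ay total -0.6; alt ay 179.4 shift after-turn [-0.1 95.8 -1. ]
```

```bash
python3 -m inch '0 0 0 0 20 0 1; 0 0 0 0 35 0 1; 0 0 0 0 25 0 1; 0 0 0 0 10 0 1; 0 0 0 0 5 0 1;0 0 0 0 1 0 1; 0 0 0 0 0 0 1; 0 0 0 0 0 0 0.3; 0 0 0 0 0 0 0.3; 0 0 0 0 0 0 0.3'; python3 g.py; python3 -m inch '0 0 0 0 -15 0 0.3; 0 0 0 0 -30 0 0.3; 0 0 0 0 -40 0 0.3; 0 0 0 0 -10 0 0'; python3 g.py yellow 100 86
```

```text
clock: 15.9
eef_pos: [0.6319, 0.2672, 0.0156]
tool_rot: [0.517, 0.483, -0.482, -0.517]
ft_force: [-1.2, 0.7, -0.6]
grip_width: 0.0596
t 15.90 p [631.9 267.2  15.6] jaw 86.1 tilt [ 0. -1. -0.] j [23. 43. 15. 62.  0. 27.] F [-1.2  0.7 -0.6] w 59.6
clock: 16.4
eef_pos: [0.6341, 0.2681, 0.1154]
tool_rot: [0.518, 0.485, -0.48, -0.516]
ft_force: [-0.3, 0.1, -0.7]
grip_width: 0.0759
t 16.40 p [634.1 268.1 115.4] jaw 86.1 tilt [ 0.004 -1.    -0.007] j [23. 39. 22. 73.  0. 27.] F [-0.3  0.1 -0.7] w 75.9
  shift now-axes [ 32.7  14.1 197.9]
  world turn -0.1 -> ay total 0.1; alt ay -179.9 shift after-turn [ 32.5  14.1 198. ]
```

```bash
python3 -m inch '0 0 0 4 0 22 0; 0 0 0 8 0 44 0; 0 0 0 8 0 44 0; 0 0 0 8 0 44 0; 0 0 0 5 0 43 0; 0 0 0 0 0 0 0; 0 0 0 0 0 0 0'; python3 g.py yellow 9;
```

```text
clock: 17.27
eef_pos: [0.4381, 0.3139, 0.1107]
tool_rot: [0.517, 0.483, -0.482, -0.517]
ft_force: [0.9, -0.2, 0.3]
grip_width: 0.0853
t 17.27 p [438.1 313.9 110.7] jaw 86.1 tilt [ 0.001 -1.    -0.001] j [36. 23. -6. 61. -0. 40.] F [ 0.9 -0.2  0.3] w 85.3
  shift now-axes [  0.6 101.7  -0.8]
```

```bash
python3 - <<'E'
from h import *
c=bot.camera("scene");cv2.imwrite("pics/a3.png",cv2.resize(c["color"][120:370,380:560],None,fx=2.4,fy=2.4,interpolation=2))
E
```

```text
(no output)
```

View pics/a3.png

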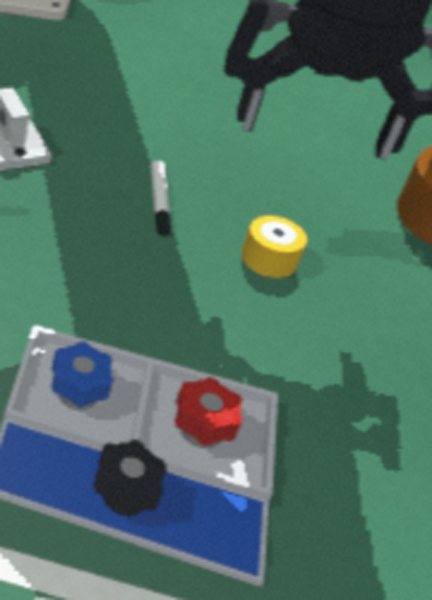

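Both knobs stand in their bays, blue at (82,374) and red at (208,410), and the gripper is above the yellow roller.

```bash
python3 -m inch '0 0 0 0 25 0 0; 0 0 0 0 40 0 0; 0 0 0 0 26 0 0; 0 0 0 0 10 0 0; 0 0 0 0 0 0 0.5; 0 0 0 0 0 0 1; 0 0 0 0 0 0 1; 0 0 0 0 0 0 1; 0 0 0 0 0 0 1'; python3 g.py yellow 9;  python3 -m inch '0 0 0 0 -12 0 1; 0 0 0 0 -30 0 1; 0 0 0 0 -35 0 1; 0 0 0 0 -25 0 1'; python3 g.py RL 115 94.3
```

```text
clock: 18.45
eef_pos: [0.4389, 0.3145, 0.011]
tool_rot: [0.517, 0.484, -0.481, -0.517]
ft_force: [0.6, 0.0, 6.3]
grip_width: 0.0419
t 18.45 p [438.9 314.5  11. ] jaw 86.1 tilt [ 0.002 -1.    -0.003] j [ 36.  29. -13.  48.  -0.  40.] F [0.6 0.  6.3] w 41.9
  shift now-axes [-0.1  2.  -0.1]
clock: 18.95
eef_pos: [0.4376, 0.3138, 0.1134]
tool_rot: [0.517, 0.483, -0.482, -0.517]
ft_force: [0.2, 0.1, -0.7]
grip_width: 0.0421
t 18.95 p [437.6 313.8 113.4] jaw 86.1 tilt [ 0.001 -1.    -0.001] j [36. 23. -6. 62.  0. 40.] F [ 0.2  0.1 -0.7] w 42.1
  shift now-axes [-250.8   -1.7 -214. ]
  world turn 8.2 -> ay total -8.2; alt ay 171.8 shift after-turn [-278.9   -1.7 -175.8]
```

```bash
python3 -m inch '0 0 0 -15 0 -14 1; 0 0 0 -32 0 -27 1; 0 0 0 -32 0 -27 1; 0 0 0 -32 0 -27 1; 0 0 0 -32 0 -27 1; 0 0 0 -32 0 -27 1; 0 0 0 -32 0 -27 1; 0 0 0 -32 0 -27 1; 0 0 0 -12 0 -11 1; 0 -8 0 0 0 0 1; 0 0 0 0 0 0 1'; python3 g.py RL 16 94.3
```

```text
clock: 20.32
eef_pos: [0.6332, 0.0488, 0.1113]
tool_rot: [-0.482, -0.517, 0.517, 0.483]
ft_force: [0.3, 0.3, -0.1]
grip_width: 0.0423
t 20.32 p [633.2  48.8 111.3] jaw 94.0 tilt [ 0.    -1.     0.001] j [ 4. 33. 11. 68.  0.  0.] F [ 0.3  0.3 -0.1] w 42.3
  shift now-axes [-0.  95.3 -0.8]
  world turn 0.3 -> ay total -0.3; alt ay 179.7 shift after-turn [-0.  95.3 -0.8]
```

Next place yellow, then retreat towards orange.

```bash
python3 -m inch '0 0 0 0 20 0 1; 0 0 0 0 35 0 1; 0 0 0 0 25 0 1; 0 0 0 0 10 0 1; 0 0 0 0 5 0 1;0 0 0 0 0 0 1; 0 0 0 0 0 0 1; 0 0 0 0 0 0 0.3; 0 0 0 0 0 0 0.3; 0 0 0 0 0 0 0.3'; python3 g.py; python3 -m inch '0 0 0 0 -15 0 0.3; 0 0 0 0 -30 0 0.3; 0 0 0 0 -40 0 0.3; 0 0 0 0 -10 0 0'; python3 g.py orange 100 34
```

```text
clock: 21.58
eef_pos: [0.6339, 0.0484, 0.0166]
tool_rot: [0.482, 0.517, -0.517, -0.482]
ft_force: [1.0, 1.5, 0.2]
grip_width: 0.0597
t 21.57 p [633.9  48.4  16.6] jaw 94.1 tilt [ 0. -1. -0.] j [ 4. 38.  5. 57.  0.  0.] F [1.  1.5 0.2] w 59.7
clock: 22.08
eef_pos: [0.6362, 0.0487, 0.1159]
tool_rot: [0.484, 0.519, -0.515, -0.48]
ft_force: [0.8, 0.2, 0.3]
grip_width: 0.0757
t 22.07 p [636.2  48.7 115.9] jaw 94.1 tilt [ 0.    -1.    -0.007] j [ 4. 33. 12. 68.  0.  0.] F [0.8 0.2 0.3] w 75.7
  shift now-axes [-192.8   14.2  231.6]
  world turn -60.1 -> ay total 60.1; alt ay -119.9 shift after-turn [-296.9   14.2  -51.5]
```

```bash
python3 - <<'E'
from h import *
c=bot.camera("scene");cv2.imwrite("pics/a4.png",cv2.resize(c["color"][120:370,200:520],None,fx=2.4,fy=2.4,interpolation=2))
E
```

```text
(no output)
```

View pics/a4.png

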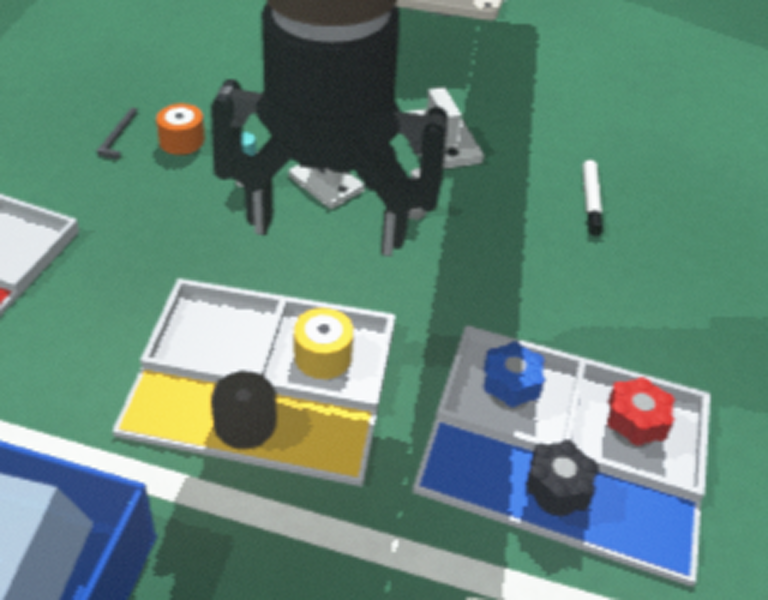

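The yellow roller lies in its bay at (323,342), and both knobs still stand. For orange I set the jaws near world x, clear of the glue stick and the hex key.

```bash
python3 -m inch '0 0 0 -14 0 18 0; 0 0 0 -28 0 35 0; 0 0 0 -35 0 42 0; 0 0 0 -35 0 42 0; 0 0 0 -35 0 42 0; 0 0 0 -30 0 35 0; 0 0 0 -16 0 18 0; 0 -10 0 0 0 0 0; 0 -10 0 0 0 0 0; 0 -10 0 0 0 0 0; 0 -10 0 0 0 0 0'; python3 -m inch '0 -10 0 0 0 0 0; 0 -10 0 0 0 0 0; 0 -10 0 0 0 0 0; 0 0 0 0 0 0 0'; python3 g.py orange 9
```

```text
clock: 23.5
eef_pos: [0.4151, -0.1602, 0.1105]
tool_rot: [-0.274, -0.652, 0.652, 0.275]
ft_force: [-0.2, 0.9, 0.5]
grip_width: 0.0851
clock: 24.0
eef_pos: [0.4153, -0.1602, 0.1106]
tool_rot: [0.098, 0.7, -0.7, -0.099]
ft_force: [-0.5, 0.1, -0.5]
grip_width: 0.0855
t 24.00 p [ 415.3 -160.2  110.6] jaw 163.9 tilt [ 0.002 -1.    -0.   ] j [-21.  13. -20.  57.   0. -95.] F [-0.5  0.1 -0.5] w 85.5
  shift now-axes [ -3.7 101.6  -1.2]
```

```bash
python3 -m inch '0 0 0 -4 25 -1 0; 0 0 0 0 40 0 0; 0 0 0 0 26 0 0; 0 0 0 0 10 0 0; 0 0 0 0 0 0 0.5; 0 0 0 0 0 0 1; 0 0 0 0 0 0 1; 0 0 0 0 0 0 1; 0 0 0 0 0 0 1'; python3 g.py orange 9;  python3 -m inch '0 0 0 0 -12 0 1; 0 0 0 0 -30 0 1; 0 0 0 0 -35 0 1; 0 0 0 0 -25 0 1'; python3 g.py RR 115 94.3
```

```text
clock: 25.12
eef_pos: [0.4213, -0.1611, 0.0118]
tool_rot: [-0.099, -0.7, 0.701, 0.097]
ft_force: [-1.8, 0.5, 5.6]
grip_width: 0.0416
t 25.12 p [ 421.3 -161.1   11.8] jaw 164.0 tilt [-0.003 -1.     0.   ] j [-21.  21. -26.  42.   0. -95.] F [-1.8  0.5  5.6] w 41.6
  shift now-axes [ 2.6  2.8 -0.4]
clock: 25.62
eef_pos: [0.4207, -0.1609, 0.1147]
tool_rot: [-0.099, -0.7, 0.7, 0.097]
ft_force: [0.1, -0.2, -0.8]
grip_width: 0.0414
t 25.62 p [ 420.7 -160.9  114.7] jaw 164.0 tilt [-0.002 -1.     0.   ] j [-21.  13. -19.  58.  -0. -95.] F [ 0.1 -0.2 -0.8] w 41.4
  shift now-axes [-1.764e+02  1.000e-01 -1.815e+02]
  world turn -69.7 -> ay total 69.7; alt ay -110.3 shift after-turn [ 1.092e+02  1.000e-01 -2.283e+02]
```

```bash
python3 -m inch '0 0 0 -16 0 -16 1; 0 0 0 -30 0 -31 1; 0 0 0 -30 0 -31 1; 0 0 0 -30 0 -31 1; 0 0 0 -30 0 -31 1; 0 0 0 -26 0 -27 1; 0 0 0 -14 0 -14 1; 0 10 0 0 0 0 1; 0 10 0 0 0 0 1; 0 10 0 0 0 0 1; 0 10 0 0 0 0 1'; python3 -m inch '0 10 0 0 0 0 1; 0 10 0 0 0 0 1; 0 10 0 0 0 0 1; 0 0 0 0 0 0 1'; python3 g.py RR 16.5 94.3
```

```text
clock: 27.0
eef_pos: [0.6391, -0.0336, 0.1106]
tool_rot: [-0.333, -0.624, 0.624, 0.334]
ft_force: [-0.0, 0.2, -0.3]
grip_width: 0.0419
clock: 27.5
eef_pos: [0.639, -0.0339, 0.1109]
tool_rot: [-0.481, -0.518, 0.518, 0.482]
ft_force: [0.1, 0.2, -0.3]
grip_width: 0.0418
t 27.50 p [639.  -33.9 110.9] jaw 94.2 tilt [ 0.001 -1.     0.002] j [-3. 34. 12. 69.  0. -7.] F [ 0.1  0.2 -0.3] w 41.8
  shift now-axes [-1.1 94.4 -1.2]
  world turn 0.1 -> ay total -0.1; alt ay 179.9 shift after-turn [-1.2 94.4 -1.2]
```

```bash
python3 -m inch '0 0 0 -1 20 -1 1; 0 0 0 0 35 0 1; 0 0 0 0 25 0 1; 0 0 0 0 9 0 1; 0 0 0 0 5 0 1;0 0 0 0 0 0 1; 0 0 0 0 0 0 1; 0 0 0 0 0 0 0.3; 0 0 0 0 0 0 0.3; 0 0 0 0 0 0 0.3'; python3 g.py; python3 -m inch '0 0 0 0 -15 0 0.3; 0 0 0 0 -30 0 0.3; 0 0 0 0 -40 0 0.3; 0 0 0 0 -10 0 0.5'; python3 g.py bracket 100 147.8
```

```text
clock: 28.75
eef_pos: [0.6402, -0.0359, 0.0186]
tool_rot: [0.482, 0.517, -0.517, -0.482]
ft_force: [0.5, -0.2, 0.2]
grip_width: 0.0598
t 28.75 p [640.2 -35.9  18.6] jaw 94.1 tilt [-0. -1. -0.] j [-3. 38.  6. 57. -0. -7.] F [ 0.5 -0.2  0.2] w 59.8
clock: 29.25
eef_pos: [0.6426, -0.036, 0.1179]
tool_rot: [0.484, 0.519, -0.516, -0.48]
ft_force: [0.7, -0.7, 0.1]
grip_width: 0.0434
t 29.25 p [642.6 -36.  117.9] jaw 94.1 tilt [-0.001 -1.    -0.007] j [-3. 33. 13. 69.  0. -7.] F [ 0.7 -0.7  0.1] w 43.4
  shift now-axes [ 39.6  16.4 201.8]
  world turn 53.7 -> ay total -53.7; alt ay 126.3 shift after-turn [186.2  16.4  87.5]
```

```bash
python3 -m inch '0 0 0 4 0 20 0.5; 0 0 0 8 0 40 0.5; 0 0 0 8 0 42 0.5; 0 0 0 8 0 42 0.5; 0 0 0 8 0 38 0.5; 0 0 0 4 0 20 0.5; 0 -10 0 0 0 0 0.5; 0 -10 0 0 0 0 0.5; 0 -10 0 0 0 0 0.5; 0 -10 0 0 0 0 0.5; 0 -10 0 0 0 0 0.5; 0 -4 0 0 0 0 0.5'; python3 -m inch '0 0 0 0 0 0 0.5'; python3 g.py bracket 14 147.8
```

```text
clock: 30.75
eef_pos: [0.4354, -0.0102, 0.1131]
tool_rot: [-0.193, -0.68, 0.68, 0.194]
ft_force: [0.4, -0.7, 0.3]
grip_width: 0.0426
clock: 30.88
eef_pos: [0.4354, -0.0102, 0.1132]
tool_rot: [-0.195, -0.68, 0.68, 0.195]
ft_force: [-1.1, -0.1, 0.5]
grip_width: 0.043
t 30.88 p [435.4 -10.2 113.2] jaw 148.0 tilt [ 0. -1.  0.] j [ -1.  12. -21.  57.   0. -59.] F [-1.1 -0.1  0.5] w 43.0
  shift now-axes [-3.  99.2 -1.2]
  world turn -0.2 -> ay total 0.2; alt ay -179.8 shift after-turn [-3.  99.2 -1.2]
```

```bash
python3 - <<'E'
from h import *
c=bot.camera("scene");cv2.imwrite("pics/a5.png",cv2.resize(c["color"][100:340,150:480],None,fx=2.4,fy=2.4,interpolation=2))
E
```

View pics/a5.png

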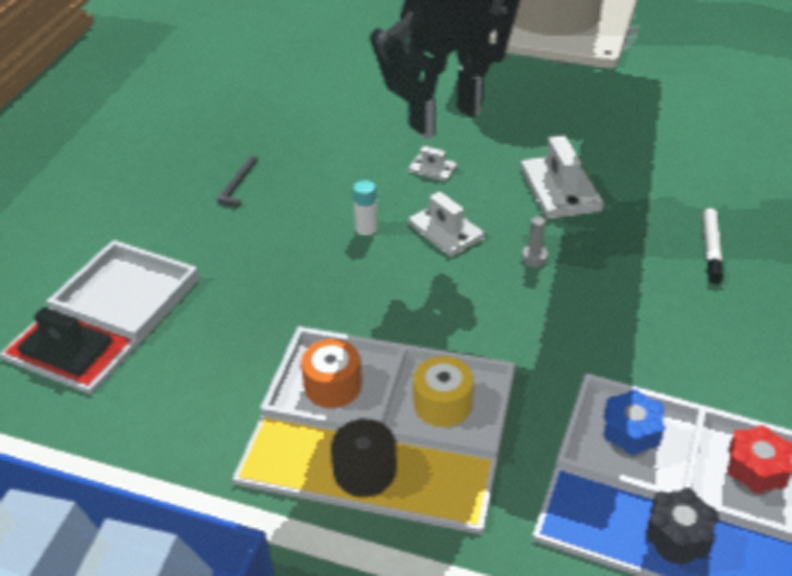

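Both rollers lie flat in their bays, at (331,372) and (443,390). The glue stick at (365,208) and the bolt at (536,243) are untouched, and the bracket lies free at (446,225).

```bash
python3 -m inch '0 0 0 -3 25 -1 0.5; 0 0 0 0 36 0 0.5; 0 0 0 0 26 0 0.5; 0 0 0 0 11 0 0.5; 0 0 0 0 0 0 0.5; 0 0 0 0 0 0 0.8; 0 0 0 0 0 0 1; 0 0 0 0 0 0 1; 0 0 0 0 0 0 1; 0 0 0 0 0 0 1'; python3 g.py bracket 14 147.8
```

```text
clock: 32.17
eef_pos: [0.4399, -0.011, 0.0165]
tool_rot: [0.195, 0.68, -0.68, -0.194]
ft_force: [-1.4, 0.8, 6.3]
grip_width: 0.0108
t 32.17 p [439.9 -11.   16.5] jaw 148.1 tilt [-0.002 -1.    -0.001] j [ -1.  20. -27.  42.   0. -59.] F [-1.4  0.8  6.3] w 10.8
  shift now-axes [1.2 2.5 0.5]
  world turn -0.3 -> ay total 0.3; alt ay -179.7 shift after-turn [1.2 2.5 0.5]
```

```bash
python3 - <<'E'
from h import *
c=bot.camera("scene");cv2.imwrite("pics/a6.png",cv2.resize(c["color"][120:220,270:400],None,fx=5,fy=5,interpolation=2))
E
```

```text
(no output)
```

View pics/a6.png

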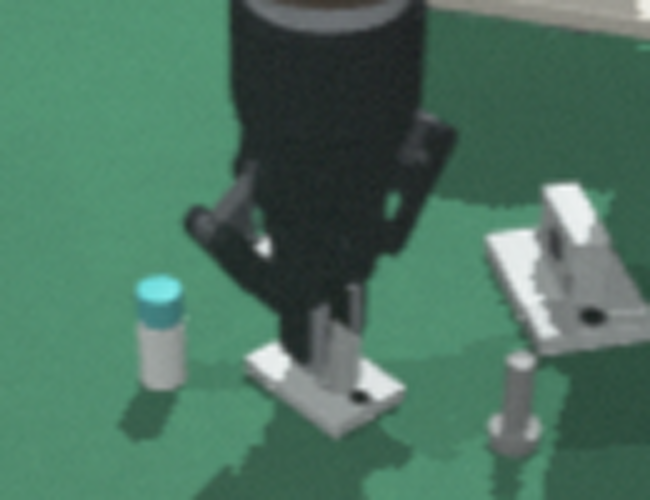

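The rib is held at (335,350), with an opening of 10.8 mm. Next I lift it.

```bash
python3 -m inch '0 0 0 0 -12 0 1; 0 0 0 0 -30 0 1; 0 0 0 0 -35 0 1; 0 0 0 0 -25 0 1'; python3 g.py B 118 173.7
```

```text
clock: 32.72
eef_pos: [0.4393, -0.011, 0.1194]
tool_rot: [0.195, 0.68, -0.68, -0.194]
ft_force: [-0.6, -0.4, -1.7]
grip_width: 0.0101
t 32.73 p [439.3 -11.  119.4] jaw 148.1 tilt [-0.002 -1.    -0.001] j [ -1.  12. -20.  58.  -0. -59.] F [-0.6 -0.4 -1.7] w 10.1
  shift now-axes [-261.3    1.7  111.6]
  world turn 25.6 -> ay total -25.6; alt ay 154.4 shift after-turn [-187.3    1.7  213.7]
```

```bash
python3 -m inch '0 0 0 -16 0 7 1; 0 0 0 -35 0 15 1; 0 0 0 -40 0 17 1; 0 0 0 -40 0 17 1; 0 0 0 -40 0 17 1; 0 0 0 -40 0 17 1; 0 0 0 -32 0 14 1; 0 0 0 -18 0 8 1; 0 -8.5 0 0 0 0 1; 0 -8.5 0 0 0 0 1; 0 -8.5 0 0 0 0 1; 0 0 0 0 0 0 1'; python3 g.py B 20.5 173.7
```

```text
clock: 34.22
eef_pos: [0.6004, -0.2448, 0.1156]
tool_rot: [0.04, 0.706, -0.706, -0.041]
ft_force: [0.4, -0.8, -1.4]
grip_width: 0.0105
t 34.23 p [ 600.4 -244.8  115.6] jaw 173.4 tilt [ 0.002 -1.    -0.   ] j [ -22.   34.   14.   70.   -0. -106.] F [ 0.4 -0.8 -1.4] w 10.5
  shift now-axes [-1.7 95.1 -1. ]
  world turn 0.3 -> ay total -0.3; alt ay 179.7 shift after-turn [-1.8 95.1 -0.9]
```

```bash
python3 - <<'E'
from h import *
c=bot.camera("top");cv2.imwrite("pics/a7.png",cv2.resize(c["color"][90:200,350:470],None,fx=5,fy=5,interpolation=2))
c=bot.camera("scene");cv2.imwrite("pics/a8.png",cv2.resize(c["color"][130:270,130:290],None,fx=4,fy=4,interpolation=2))
E
```

```text
(no output)
```

View pics/a8.png

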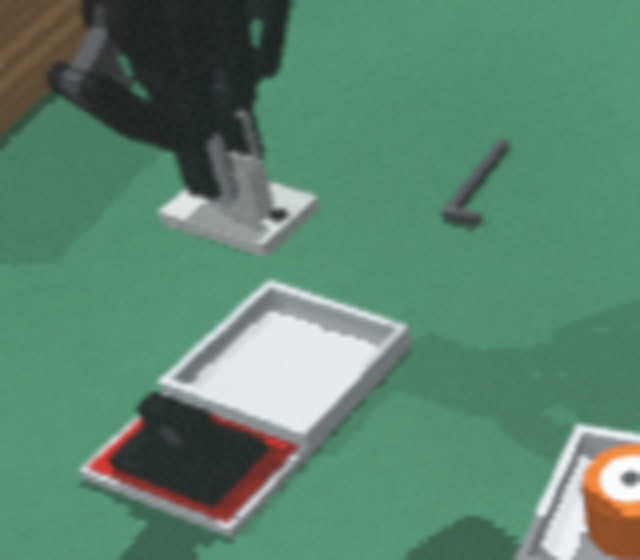

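The bracket hangs level and square above its tray (bay centre near (285,365)). I lower it and let go.

```bash
python3 -m inch '0 0 0 -1 20 0 1; 0 0 0 0 35 0 1; 0 0 0 0 25 0 1; 0 0 0 0 9 0 1; 0 0 0 0 5 0 1; 0 0 0 0 1 0 1; 0 0 0 0 0 0 1'; python3 g.py B 20.5
```

```text
clock: 35.2
eef_pos: [0.6029, -0.2445, 0.0234]
tool_rot: [-0.04, -0.706, 0.706, 0.039]
ft_force: [0.8, 0.3, -1.6]
grip_width: 0.0103
t 35.20 p [ 602.9 -244.5   23.4] jaw 173.5 tilt [-0.002 -1.     0.001] j [ -22.   39.    8.   59.   -0. -106.] F [ 0.8  0.3 -1.6] w 10.3
  shift now-axes [ 0.9  2.9 -0.4]
```

```bash
python3 - <<'E'
from h import *
c=bot.camera("scene");cv2.imwrite("pics/a9.png",cv2.resize(c["color"][130:270,130:290],None,fx=4,fy=4,interpolation=2))
E
```

```text
(no output)
```

View pics/a9.png

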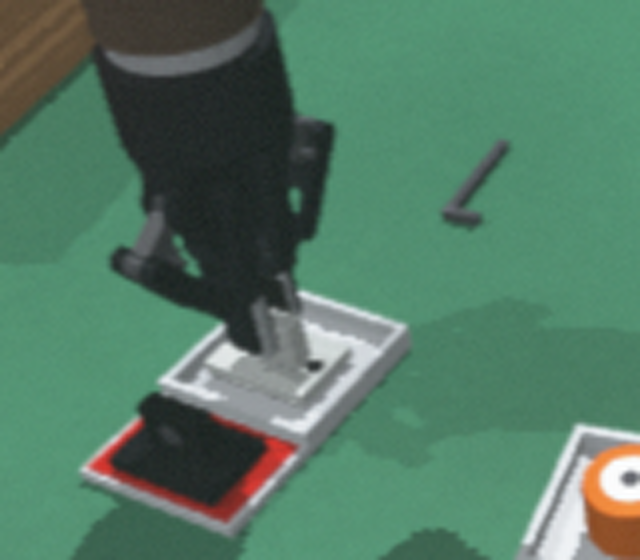

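The bracket is inside the bay at (280,360), clear of the walls.

```bash
python3 -m inch '0 0 0 0 2 0 1; 0 0 0 0 1 0 1; 0 0 0 0 0 0 1; 0 0 0 0 0 0 0.75; 0 0 0 0 0 0 0.75; 0 0 0 0 0 0 0.7; 0 0 0 0 0 0 0.7; 0 0 0 0 -15 0 0.7; 0 0 0 0 -30 0 0.7; 0 0 0 0 -40 0 0.7; 0 0 0 0 -20 0 0.7'; python3 g.py B 115; python3 -m inch '0 0 0 0 0 -30 0.7; 0 0 0 0 0 -40 0.7; 0 0 0 0 -10 -40 0.7; 0 0 0 0 -10 -40 0.7; 0 0 0 0 0 -20 0.7; 0 0 0 0 0 0 0.7'
```

```text
clock: 36.62
eef_pos: [0.6036, -0.2448, 0.1285]
tool_rot: [-0.042, -0.705, 0.707, 0.038]
ft_force: [-1.2, -0.8, -0.1]
grip_width: 0.0256
t 36.62 p [ 603.6 -244.8  128.5] jaw 173.6 tilt [-0.005 -1.     0.001] j [ -22.   34.   15.   71.   -0. -106.] F [-1.2 -0.8 -0.1] w 25.6
  shift now-axes [ 1.8 13.5 -0.7]
clock: 37.38
eef_pos: [0.6213, -0.0744, 0.1446]
tool_rot: [-0.039, -0.706, 0.706, 0.039]
ft_force: [0.8, -0.1, -0.8]
grip_width: 0.0255
```

```bash
python3 - <<'E'
from h import *
np.set_printoptions(precision=1,suppress=True)
for n in("scene","top"):
    c=bot.camera(n);im=c["color"]
    cv2.imwrite(f"pics/f_{n}.png",cv2.resize(im[130:370,140:520] if n=="scene" else im[90:270,180:460],None,fx=2.1 if n=="scene" else 2.8,fy=2.1 if n=="scene" else 2.8,interpolation=2))
    for k,h in dict(glue_stick=.048,bolt=.044,bracket=.012).items():
        for d in bot.cut_out(k,n):
            if d["conf"]>.35:
                v,u=np.nonzero(d["region"]);print(n,k,"%.2f"%d["conf"],d["extent"],back(c,(u.mean(),v.mean()),h)[:2]*1000)
print(bot.get_obs()["clock"],bot.get_obs()["eef_pos"])
E
```

```text
scene glue_stick 0.66 [298.3, 178.0, 308.8, 197.0] [485.8 -64.8]
scene glue_stick 0.62 [374.0, 254.9, 493.4, 363.6] [701.6 224.7]
scene bolt 0.52 [323.1, 248.7, 348.6, 281.1] [655.  55.]
scene bolt 0.51 [371.6, 190.7, 381.1, 212.9] [483.5  83. ]
scene bracket 0.87 [365.5, 159.8, 401.8, 189.1] [348.8  82.4]
scene bracket 0.72 [323.1, 160.8, 339.2, 173.5] [358.1 -44.4]
scene bracket 0.69 [181.6, 204.9, 220.0, 230.3] [ 602.6 -241.7]
scene bracket 0.42 [247.9, 235.4, 367.3, 322.7] [684.7  18.2]
top bolt 0.39 [284.6, 204.4, 295.2, 212.1] [451.5  71.7]
top bracket 0.66 [416.6, 145.1, 423.6, 162.3] [ 603.  -265.7]
top bracket 0.57 [275.6, 235.9, 306.3, 269.2] [345.   76.2]
top bracket 0.56 [212.7, 132.6, 228.4, 148.3] [636.9 267.4]
37.775 [ 0.6 -0.1  0.1]
```

View pics/f_scene.png

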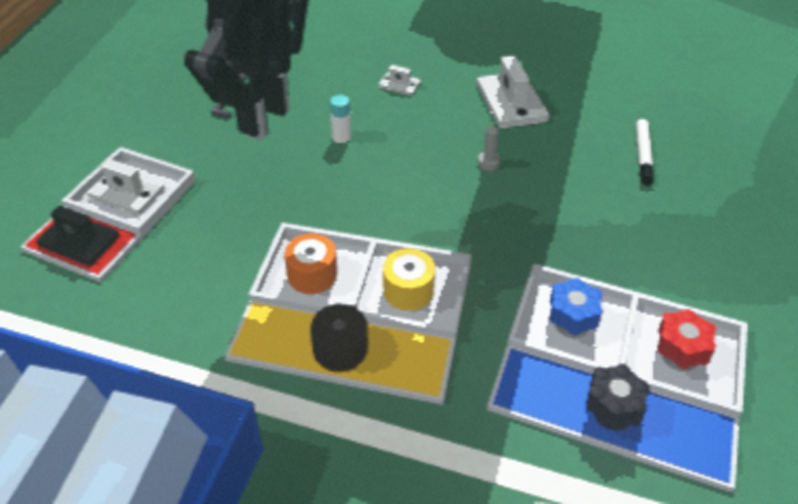

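View pics/f_top.png

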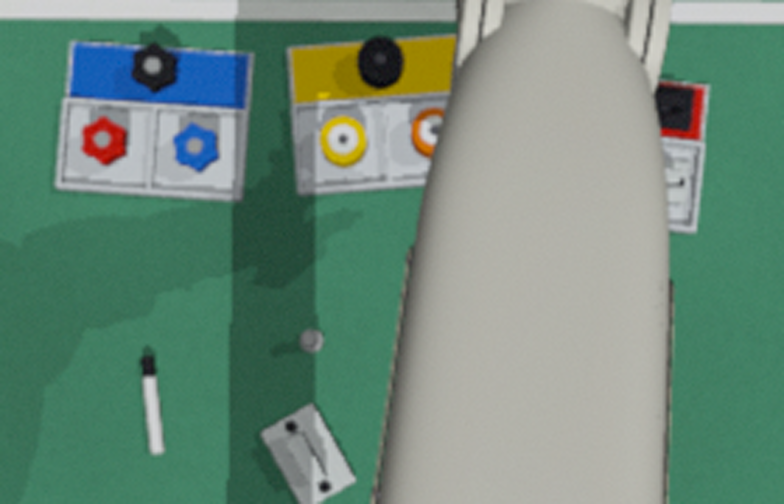

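All five parts sit upright in their bays. The glue stick and bolt are unmoved, and the gripper is well clear.

```bash
python3 -c "
from workcell import bot
print(bot.job_done())"
```

```text
the job is handed in; nothing more can be done
None
```

I sorted all five parts and handed the job in at about 38 s of the 109 s. The hand-in gives no verdict, so what follows comes from my own last checks.

- **Roller tray:** both rollers lie flat, orange in the right-hand bay and yellow in the left-hand one.
- **Knob tray:** both knobs stand on their collars, blue in the right-hand bay and red in the left-hand one.
- **Bracket tray:** the middle-sized bracket (it measured 60 x 40 mm) is on its foot. The scene camera puts it within about 3 mm of the bay centre.
- **Glue stick and bolt:** both still stand. The bolt measured within 2 mm of where it started, and the glue stick's outline in the scene camera hardly changed (within about 2 pixels).
- **Gripper:** open and clear of everything, with only noise on the force reading.

- **Hidden view:** in the last top picture the arm hid the glue stick and parts of the orange roller and the bracket. I checked those in the scene camera only.
- **False reports:** in the last pictures the networks also reported a few false "bracket", "bolt" and "glue stick" finds on trays and placed parts. I discarded them against the pictures.

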